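# Slide the film cassette onto the exposure glass

## Robot

A 7-joint arm with a two-finger parallel gripper is mounted at the origin on the work surface. World frame = base frame: x ahead of the robot, y to its left, z up, the work surface at z = 0. Lengths are in m, angles in degrees, forces in N, time in s.
With the tool pointing down it reaches from about 0.425 to 0.925 m from the base axis. Payload 6.8 kg.
Tool frame: the origin (TCP) lies at the very end of the fingers, on their centre line; the grasp point (between the pads) lies 19 mm behind it; y points along the fingers, x is the direction in which the jaws open and shut, and the axes are right-handed (so a half turn about y gives the same grasp; the last joint's range is limited). The gripper opens to 85 mm and grips with 20 to 120 N. Pads are 22 mm wide; open, the fingers measure 114 mm over their backs; the gripper's body (76 mm by 85 mm) begins 54 mm behind the grasp point. The pads swing forward as they close: fully open they stand 13 mm farther back than shut.
Start: joints at [-76.152, 27.33, 1.283, 89.118, -0.659, 63.558, -4.761], TCP at [0.231, 0.634, 0.231] pointing down, gripper open.
Joint ranges: [-169.35, 169.35], [-19.33, 120.38], [-80.79, 83.38], [13.8, 139.57], [-78.32, 258.32], [9.67, 109.79], [-169.56, 169.56]. Speed limits (degrees/s): [136.94, 136.94, 180, 180, 180, 180, 180].

## Interface

Orientations are given as a 3x3 rotation matrix whose columns are the frame's x, y, z axes.
In Python, from workcell import env, camera, camera_params, workorder gives the robot as it stands.
- The arm moves only by the shell command python3 -m pendant 'ROWS' [OPENING]. ROWS is a JSON object of lists of equal length, an entry for each row: "slide": the shift along the tool's x, y, z in units of 0.25 m (1.0 is 0.25 m), a list of three; "twist": the turn about the tool's y in units of 30 degrees (1.0 is 30 degrees). A call has 1 to 12 rows; each row is the pose to reach, as a shift and turn from the pose commanded when the call began, along the tool's axes at that moment; what a row does not reach only later rows make up. A row lasts 1/10 s, in which the tool goes at most 50 mm and 8.59 degrees, less where a joint would pass 70% of its speed; a pose out of reach is approached as far as the arm can. A call with a number of a shift or a turn outside -1 to 1 is refused whole. A call with a gripper value outside its range is refused whole. OPENING is the closure in counts, from 0 (fully open) to 255 (shut), set as the call begins (- or left out, the last holds). The fingers move at their own pace and stop on an object; the grip force is fixed at half the most. Time passes only in rows, so rows that repeat a pose let the fingers close. It gives the time, the measured TCP pose, the force and the opening at its end, in the units of the state.
- env.read_state(): the state, without advancing time (a new reading comes with each control period).
- camera(name): name is "side" or "top"; returns (picture, depth): 420x560x3 uint8, blue, green, red; 420x560 float32, m along the optical axis (not along the pixel's ray), 0 where there is no reading.
- camera_params(name): a dict with "intrinsics" (3x3 intrinsics, pixels), "origin" and "orientation" of the camera in the world. Camera axes: x right, y down, z forward; pixel columns grow to the right and rows downward; lengths in m; the calibration is good to about 2 mm. A picture is of the moment at which its call begins. camera_params takes no time and is no camera call.
- workorder.finish_job(): hands the job in, once; it reports no verdict.
The state is a dict: "clock": time; "joints": joint angles; "dq": joint speeds; "joint_torque": joint torques, N m; "tool_pos": TCP position; "orientation": TCP orientation; "ft_force": force on the tool from outside, world axes, zero at the start; "torque": the same for the moment, N m; "finger_gap": opening from 0.0 (shut) to 1.0 (fully open).
Only numpy, scipy, OpenCV 4.12 (cv2) and the standard library are available. Lean on these libraries where they do the work, as an engineer would, in place of code of your own. Each camera call takes 0.05 s, during which the arm holds its last target.

## Task

Using only the outside of the fingers, line up the squat black film cassette on the wooden board and push it down the lane between the two low chrome rails until it lies squarely and wholly on the frosted glass square; then press the steel button on the grey timer right in, and let it spring back. Neither the cassette nor the robot may touch either rail, and the cassette must never be lifted or tipped. Do not press the button before the cassette is in place, and leave the other things on the counter undisturbed.

Things in the scene. Friction and masses are not known exactly. Their poses are not given: they have to be found in the camera images.
- lane: flat wooden board fixed on the counter, 420 x 190 mm, 12 mm thick, its top 12 mm above the counter. Its x axis points down the lane (from the open apron to the glass), y across, z up. Origin on the counter; the board spans x -220 to +200 mm, y -95 to +95 mm. Place and yaw vary: the lane runs roughly from the robot's left to its right (x axis within 0.2 rad of world -y)
- rail_near: chrome guide rail on the board, nearer the robot: 230 long x 14 wide x 20 mm tall, top 32 mm above the counter. Origin on the board's top on the rail's width centre, 67 mm from the lane's centre line on its -y side; the rail runs from x -40 to +190 mm of the lane's frame. The clear gap between the rails is 120 mm. Must not be touched
- rail_far: the twin rail, 67 mm from the centre line on the lane's +y side (farther from the robot). Must not be touched
- lane_mouth (a point): point on the board's top, on the lane's centre line where the rails begin (lane x -40 mm); same axes as the lane. Before it the board is an open apron without rails
- glass_centre (a point): centre of the frosted glass square set flush in the board between the rails, 120 mm long down the lane and filling the lane's width; on the board's top, lane x +110 mm, y 0; same axes as the lane
- cassette: squat black film cassette, loose, about 0.25 to 0.5 kg, 96 mm along its x (down the lane), 92 mm along its y, 36 mm tall; origin under its centre, on the board's top. Too wide to grip. It starts on the apron, centre 140 to 160 mm before lane x 0, up to 25 mm off the centre line and turned up to 0.2 rad; it slides with dry friction and stops when the push stops
- timer: grey exposure timer box fixed on the counter, 100 x 85 x 35 mm tall, right of the lane's glass end; origin under its centre. Its round steel push button stands on its top
- button_top (a point): centre of the push button's top face (28 mm across); pressed straight down
- button (a joint): press depth of that button: 0 out, 0.006 m fully in, about 5 N there; spring return. Counts as pressed beyond 0.004
- turntable: cork turntable disc, 200 mm across, at the left of the counter, carrying a chrome dodging tool set whose wands stand up to 195 mm above the counter; origin under the disc's centre, 18 mm above the counter. It turns easily: leave it alone. Bystander
- brush_holder: brass holder, 48 mm wide foot, 50 mm tall, with two thin brushes standing in it up to 110 mm; origin under its centre. Bystander.
- loupe: dark metal grain magnifier, 46 mm across, 44 mm tall; origin under its centre. Bystander.
- film_can: small aluminium film can, 32 mm across, 50 mm tall; origin under its centre. Bystander.
- graduate: glass measuring cup, 64 mm across, 110 mm tall; origin under its centre. Bystander.
- bottle: amber bottle, 72 mm across, 170 mm tall; origin under its centre. Bystander.
There are look-alikes about, which are no part of the job. There is more than one size of the cassette; the one meant has the size given above. What is shaped like the timer but orange is not meant.

How it is judged:
By the outcome, as a careful person would: the job done as asked, in the order asked, and still so for the second after the job is handed in, with the robot touching nothing.
It also fails if it takes over 61 s, if anything falls off the work surface, if the arm or the gripper's body presses on something with over 40 N, if the wrist force passes 120 N, or if a joint passes its speed limit or range.

## Working session

There is one attempt and no reset: what is moved stays moved. The work goes in short steps, Python scripts to look and compute and a shell command to move; the robot and the scene stay as the last step left them, time stands still between calls to the robot, and variables do not carry over. Pictures are saved under pics/ and viewed, and the job is handed in when it is done.

```bash
ls; mkdir -p pics
python3 - <<'E'
from workcell import env,camera,camera_params
import cv2,numpy as np
s=env.read_state()
print(s)
for n in("side","top"):
    p,d=camera(n); cv2.imwrite(f"pics/{n}0.png",p); np.savez(f"pics/{n}0.npz",p=p,d=d)
    c=camera_params(n); print(n,c)
E
```

```text
pics
{'clock': 0.0, 'joints': array([-76.15239196,  27.37542942,   1.2777035 ,  89.17987616,
        -0.65968207,  63.5578149 ,  -4.76256617]), 'dq': array([ 0.03041723, -0.00772314,  0.02916108,  0.05242942, -0.05910694,
       -0.02207181, -0.01470744]), 'joint_torque': array([-3.05883314e-04, -5.96456695e+01,  1.60769138e+00, -2.81191868e+01,
        1.24132921e-02,  9.56009579e-03, -2.83076240e-06]), 'tool_pos': array([0.23110059, 0.6335587 , 0.2303177 ]), 'orientation': array([[ 3.42670381e-01, -5.31136238e-04, -9.39455549e-01],
       [ 9.39453889e-01, -1.76909644e-03,  3.42670775e-01],
       [-1.84399233e-03, -9.99998294e-01, -1.07238944e-04]]), 'ft_force': array([0.10000514, 0.18722564, 1.25637747]), 'torque': array([-0.03216954,  0.05207888, -0.01215804]), 'finger_gap': 0.9960144718752988}
side {'intrinsics': array([[402.46814841,   0.        , 282.02004406],
       [  0.        , 402.46814841, 201.94211657],
       [  0.        ,   0.        ,   1.        ]]), 'origin': array([0.49119303, 0.89972279, 0.60803532]), 'orientation': array([[-0.99924373, -0.03141859,  0.02290937],
       [-0.0350088 ,  0.47052973, -0.88168938],
       [ 0.0169219 , -0.88182461, -0.47127381]])}
top {'intrinsics': array([[506.39408893,   0.        , 279.58406756],
       [  0.        , 506.39408893, 200.25964637],
       [  0.        ,   0.        ,   1.        ]]), 'origin': array([ 0.43392748, -0.09562487,  1.46911504]), 'orientation': array([[ 0.02143134, -0.99833946,  0.05346987],
       [-0.99976174, -0.02117885,  0.00528447],
       [-0.00414326, -0.05357039, -0.99855548]])}
```

View pics/top0.png

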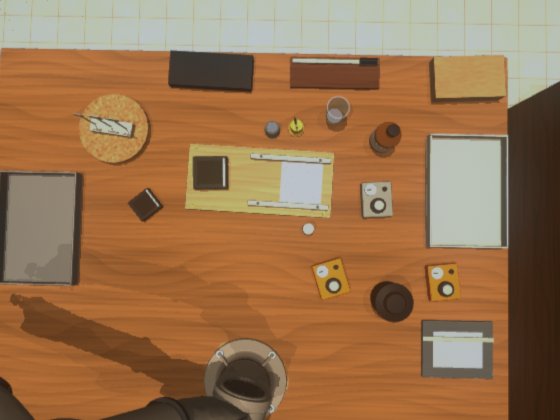

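View pics/side0.png

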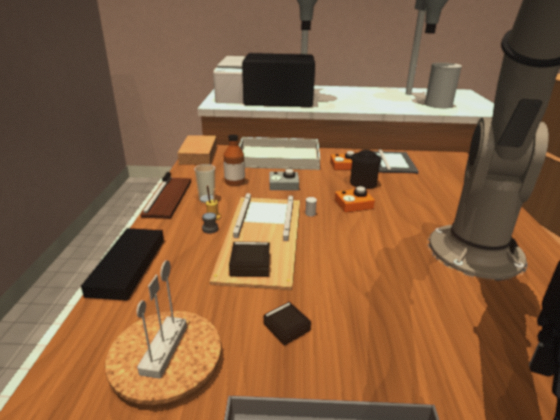

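```bash
cat > h.py <<'E'
import cv2,numpy as np
from workcell import env,camera,camera_params
def cast(n,uv,z):
    c=camera_params(n);uv=np.atleast_2d(np.array(uv,float))
    r=np.c_[uv,np.ones(len(uv))]@np.linalg.inv(c["intrinsics"]).T@c["orientation"].T
    o=c["origin"]; return o+r*((z-o[2])/r[:,2])[:,None]
def proj(n,P):
    c=camera_params(n);q=(np.atleast_2d(P)-c["origin"])@c["orientation"]
    q=q@c["intrinsics"].T; return q[:,:2]/q[:,2:]
E
python3 - <<'E'
import cv2,numpy as np
t=np.load("pics/top0.npz")["p"];s=np.load("pics/side0.npz")["p"]
cv2.imwrite("pics/tc.png",cv2.resize(t[100:300,90:350],None,fx=3,fy=3,interpolation=cv2.INTER_CUBIC)[:600])
cv2.imwrite("pics/tt.png",cv2.resize(t[115:240,255:415],None,fx=4.7,fy=4.7,interpolation=cv2.INTER_CUBIC)[:600])
cv2.imwrite("pics/sc.png",cv2.resize(s[150:345,190:390],None,fx=3,fy=3,interpolation=cv2.INTER_CUBIC)[:600])
hsv=cv2.cvtColor(t,cv2.COLOR_BGR2HSV)
for u,v in[(235,200),(200,150),(160,170),(250,240),(210,172),(376,210),(300,180),(290,158)]:print(u,v,hsv[v,u],t[v,u])
E
```

```text
235 200 [ 24 116 187] [102 170 187]
200 150 [ 23 119 186] [ 99 166 186]
160 170 [ 13 176 178] [ 55 109 178]
250 240 [ 13 173 175] [ 56 108 175]
210 172 [ 17 113  70] [39 57 70]
376 210 [14 83 80] [54 66 80]
300 180 [103  12 195] [195 191 186]
290 158 [ 48  13 194] [184 194 188]
```

View pics/tc.png

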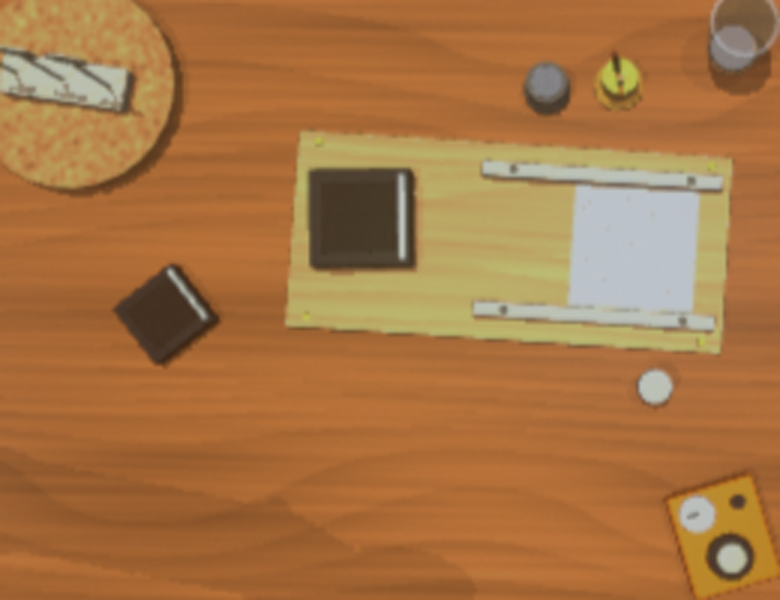

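View pics/tt.png

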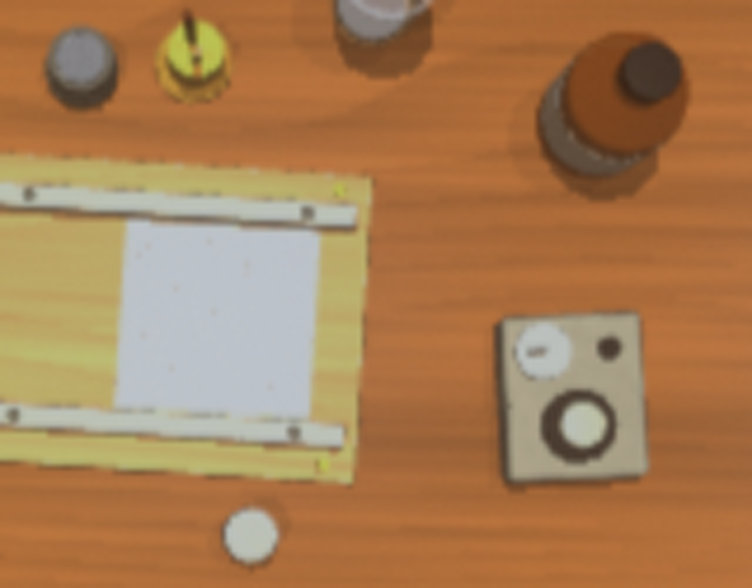

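View pics/sc.png

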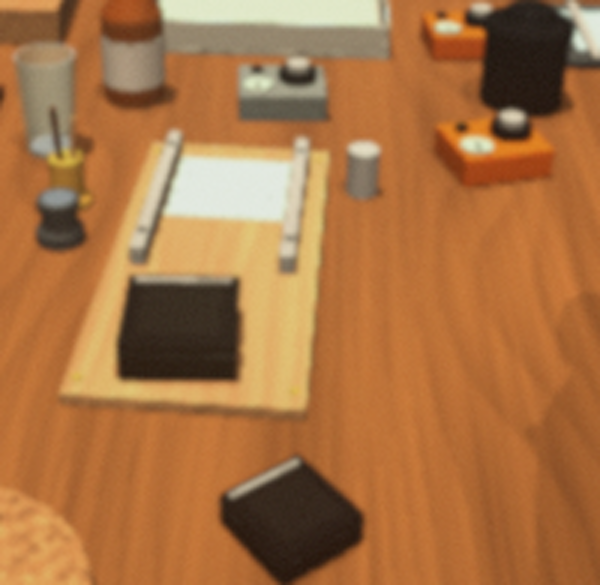

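Candidate cassettes (top view): black block on the board (210,172), a smaller one on the counter (145,204) and a long black box (211,71). I choose the one on the board, and will check its size. Timers: grey (377,199), orange (331,278) and orange (443,282). I choose the grey one. The crops confirm both: button at about (379,205), glass at (301,183), rails on both sides.

```bash
cat > m.py <<'E'
from h import *
def lane(t):
    hsv=cv2.cvtColor(t,cv2.COLOR_BGR2HSV)
    m=((hsv[...,0]>18)&(hsv[...,0]<35)&(hsv[...,1]>60)&(hsv[...,2]>120)).astype(np.uint8)
    m[:125]=0;m[240:]=0;m[:,:170]=0;m[:,350:]=0
    cs,_=cv2.findContours(m,cv2.RETR_EXTERNAL,cv2.CHAIN_APPROX_NONE)
    c=max(cs,key=cv2.contourArea)
    P=cast("top",c[:,0,:],0.012)[:,:2].astype(np.float32)
    r=cv2.minAreaRect(cv2.convexHull(P)*1000)
    return r
def cass(t,roi=None):
    hsv=cv2.cvtColor(t,cv2.COLOR_BGR2HSV)
    m=(hsv[...,2]<120).astype(np.uint8)
    k=np.zeros_like(m);k[140:225,186:340]=1;m*=k
    m=cv2.morphologyEx(m,cv2.MORPH_CLOSE,np.ones((9,9)))
    cs,_=cv2.findContours(m,cv2.RETR_EXTERNAL,cv2.CHAIN_APPROX_NONE)
    c=max(cs,key=cv2.contourArea)
    P=cast("top",c[:,0,:],0.048)[:,:2].astype(np.float32)
    return cv2.minAreaRect(P*1000),c
if __name__=="__main__":
    t=np.load("pics/top0.npz")["p"]
    print("board",lane(t)); r,c=cass(t);print("cass",r,c[:,0].min(0),c[:,0].max(0))
    # glass & rails
    hsv=cv2.cvtColor(t,cv2.COLOR_BGR2HSV)
    m=((hsv[...,1]<45)&(hsv[...,2]>150)).astype(np.uint8)
    m[:120]=0;m[300:]=0;m[:,:240]=0;m[:,400:]=0
    cs,_=cv2.findContours(m,cv2.RETR_EXTERNAL,cv2.CHAIN_APPROX_NONE)
    for c in cs:
        if len(c)<8: continue
        rr=cv2.minAreaRect(c); u=rr[0]
        print("white",np.round(rr[0],1),np.round(rr[1],1),round(rr[2],1),cast("top",u,0.012)[0,:2].round(4),cast("top",u,0.032)[0,:2].round(4),cast("top",u,0.05)[0,:2].round(4))
    d=np.load("pics/top0.npz")["d"]
    # timer heights via depth
    cp=camera_params("top")
    for u,v in[(377,190),(378,205),(379,206),(385,195),(210,172),(225,200),(300,180),(308,229)]:
        r=np.linalg.inv(cp["intrinsics"])@[u,v,1]*d[v,u]
        print(u,v,(cp["origin"]+cp["orientation"]@r).round(4))
E
python3 m.py
```

```text
board ((568.827880859375, -27.9637451171875), (418.8089904785156, 188.76519775390625), 87.59024047851562)
cass ((584.3626098632812, 108.47030639648438), (93.49114227294922, 99.42046356201172), 1.2103229761123657) [193 156] [228 189]
white [333. 286.] [8. 8.] 90.0 [ 0.2702 -0.2456] [ 0.2724 -0.2435] [ 0.2744 -0.2417]
white [322. 271.] [10. 10.] 90.0 [ 0.312  -0.2135] [ 0.3137 -0.2119] [ 0.3152 -0.2104]
white [308.  228.5] [ 9. 10.] 90.0 [ 0.4325 -0.1713] [ 0.4325 -0.1702] [ 0.4325 -0.1693]
white [379. 205.] [8. 8.] 90.0 [ 0.5044 -0.3742] [ 0.5034 -0.3704] [ 0.5025 -0.367 ]
white [370.2 189. ] [12.8 12.6] 36.9 [ 0.5499 -0.3485] [ 0.5483 -0.345 ] [ 0.5469 -0.3419]
white [288.8 184.2] [79.4 45.4] 3.7 [ 0.5588 -0.1136] [ 0.5571 -0.1134] [ 0.5555 -0.1132]
white [290.4 158.1] [79.2  4.1] 3.6 [ 0.6348 -0.1167] [ 0.6321 -0.1164] [ 0.6296 -0.1161]
377 190 [ 0.5452 -0.3624  0.0418]
378 205 [ 0.5022 -0.3632  0.0553]
379 206 [ 0.4994 -0.3656  0.0574]
385 195 [ 0.5321 -0.3869  0.0334]
210 172 [0.5856 0.1098 0.0484]
225 200 [0.5094 0.0696 0.0105]
300 180 [ 0.5719 -0.1457  0.0102]
308 229 [ 0.4311 -0.1693  0.0506]
```

```bash
cat >> h.py <<'E'
A=np.radians(-92.41);LX=np.array([np.cos(A),np.sin(A)]);LY=np.array([-LX[1],LX[0]]);LO=np.array([.5688,-.0280])+.01*LX
def L2W(x,y): return LO+x*LX+y*LY
def W2L(p): d=np.asarray(p)[:2]-LO; return np.array([d@LX,d@LY])
def plan(x,y,z,az=None,world=False):
    s=env.read_state();R=s["orientation"];t=np.array([*( (x,y) if world else L2W(x,y)),z])
    print("slide units",(R.T@(t-s["tool_pos"])/.25).round(3),"target",t.round(4),end=" ")
    a=np.degrees(np.arctan2(R[1,0],R[0,0]))
    if az is not None: print("twist units",round(-(((az-a)+180)%360-180)/30,3),"az",round(a,1))
def st():
    s=env.read_state();R=s["orientation"];print("t",round(s["clock"],2),"lane",(W2L(s["tool_pos"])*1000).round(1),"z",s["tool_pos"][2].round(4),"az",np.degrees(np.arctan2(R[1,0],R[0,0])).round(2),"F",s["ft_force"].round(1),"gap",round(s["finger_gap"],3))
E
python3 - <<'E'
from h import *
print(cast("top",(113,128),.018),cast("top",(113,128),.1))
print(L2W(-.149,.085))
plan(.38,.45,.28,87.6,True)
print(camera_params("top")["origin"])
E
```

```text
[[0.7109051  0.39884394 0.018     ]] [[0.69525357 0.37090236 0.1       ]]
[0.65956977 0.1073028 ]
slide units [-0.486 -0.197 -0.811] target [0.38 0.45 0.28] twist units -0.588 az 70.0
[ 0.43392748 -0.09562487  1.46911504]
```

```bash
python3 -m pendant '{"slide":[[-0.24,-0.2,-0.4],[-0.486,-0.2,-0.811],[-0.486,-0.2,-0.811],[-0.486,-0.2,-0.811],[-0.486,-0.2,-0.811],[-0.486,-0.2,-0.811],[-0.486,-0.2,-0.811]],"twist":[-0.2,-0.4,-0.588,-0.588,-0.588,-0.588,-0.588]}' 120
python3 - <<'E'
from h import *
st();plan(-.149,.085,.28,87.6);plan(-.149,.085,.12,87.6)
E
```

```text
clock: 0.8
tool_pos: [0.3809, 0.4495, 0.2813]
orientation: [[0.045, -0.0, -0.999], [0.999, 0.0, 0.045], [0.0, -1.0, 0.0]]
ft_force: [0.6, 0.5, 0.0]
finger_gap: 0.528
t 0.8 lane [-479.2 -207.8] z 0.2813 az 87.44 F [0.6 0.5 0. ] gap 0.528
slide units [-1.318  0.005 -1.175] target [0.6596 0.1073 0.28  ] twist units -0.005 az 87.4
slide units [-1.318  0.645 -1.175] target [0.6596 0.1073 0.12  ] twist units -0.005 az 87.4
```

```bash
python3 -m pendant '{"slide":[[-0.2,0,-0.15],[-0.4,0,-0.3],[-0.6,0,-0.45],[-0.75,0,-0.58],[-0.9,0,-0.7],[-1,0,-0.85],[-1,0,-1],[-1,0,-1],[-1,0,-1]],"twist":[0,0,0,0,0,0,0,0,0]}'; python3 -m pendant '{"slide":[[-0.15,0,-0.08],[-0.318,0,-0.175],[-0.318,0.2,-0.175],[-0.318,0.4,-0.175],[-0.318,0.6,-0.175],[-0.318,0.645,-0.175],[-0.318,0.645,-0.175]],"twist":[0,0,0,0,0,0,0]}';  python3 - <<'E'
from h import *
st();plan(-.149,.085,.022,87.6)
p,d=camera("top"); cv2.imwrite("pics/a.png",cv2.resize(p[100:260,150:350],None,fx=3,fy=3))
p,d=camera("side"); cv2.imwrite("pics/as.png",cv2.resize(p[120:320,150:390],None,fx=3,fy=3))
E
```

```text
clock: 1.7
tool_pos: [0.6203, 0.1907, 0.28]
orientation: [[0.043, -0.001, -0.999], [0.999, -0.001, 0.043], [-0.001, -1.0, 0.001]]
ft_force: [-0.2, 0.2, -0.0]
finger_gap: 0.531
clock: 2.4
tool_pos: [0.6576, 0.1113, 0.1184]
orientation: [[0.039, -0.005, -0.999], [0.999, 0.0, 0.039], [-0.0, -1.0, 0.005]]
ft_force: [-0.4, 0.9, 0.5]
finger_gap: 0.532
t 2.4 lane [-152.9   82.9] z 0.1184 az 87.77 F [-0.4  0.9  0.5] gap 0.532
slide units [-0.016  0.386 -0.01 ] target [0.6596 0.1073 0.022 ] twist units 0.006 az 87.8
```

View pics/as.png

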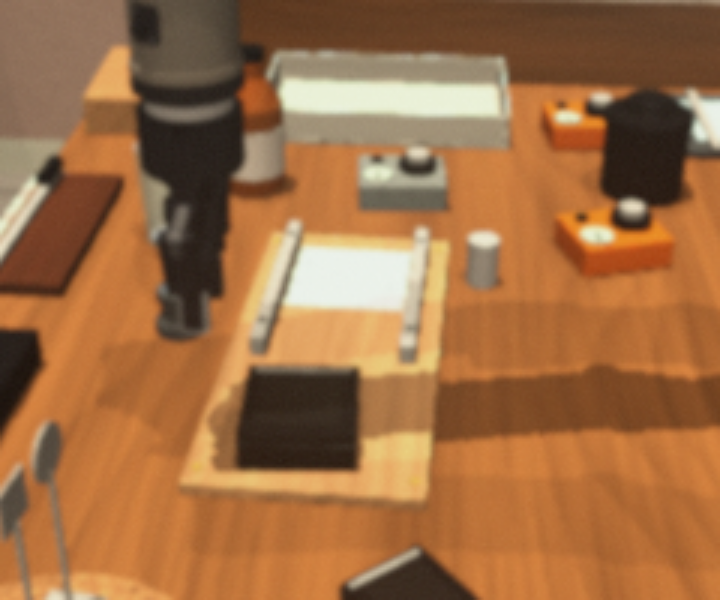

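View pics/a.png

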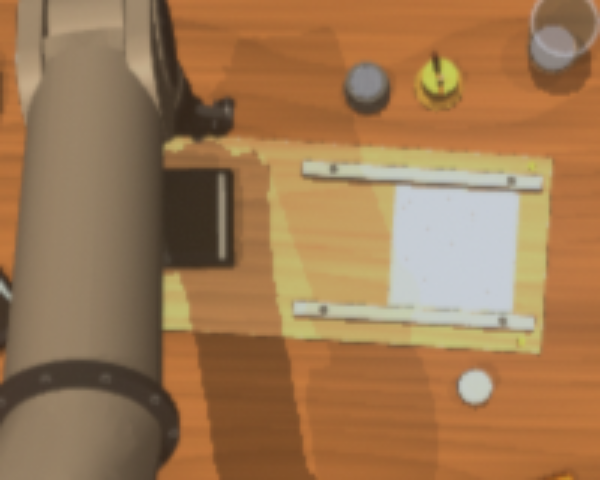

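```bash
python3 -m pendant '{"slide":[[0.01,0.1,-0.01],[0.016,0.2,-0.01],[0.016,0.3,-0.01],[0.016,0.38,-0.01],[0.016,0.38,-0.01],[0.016,0.38,-0.01]],"twist":[0,0,0,0,0,0]}';  python3 - <<'E'
from h import *
st()
p,d=camera("side"); cv2.imwrite("pics/b.png",cv2.resize(p[150:320,170:370],None,fx=3.5,fy=3.5))
E
```

```text
clock: 3.1
tool_pos: [0.6642, 0.1135, 0.0276]
orientation: [[0.042, 0.003, -0.999], [0.999, 0.001, 0.042], [0.001, -1.0, -0.003]]
ft_force: [0.0, 0.3, -0.5]
finger_gap: 0.53
t 3.1 lane [-155.4   89.4] z 0.0276 az 87.61 F [ 0.   0.3 -0.5] gap 0.53
```

View pics/b.png

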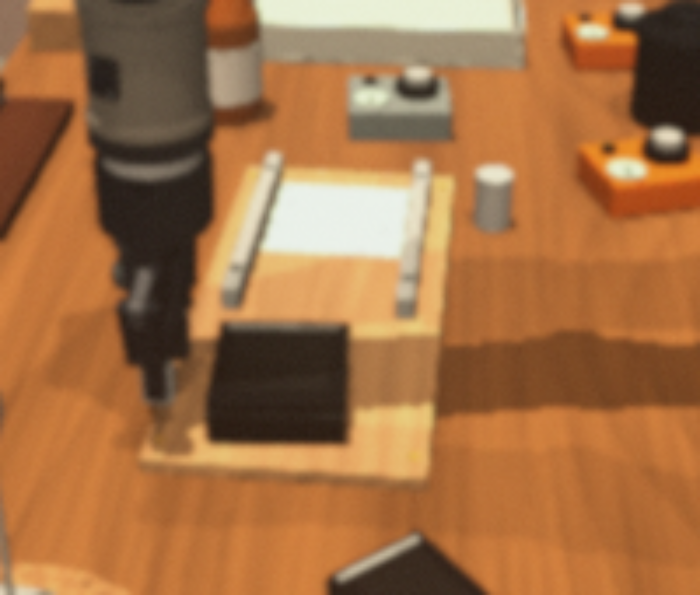

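```bash
python3 -m pendant '{"slide":[[-0.02,0.0,0.02],[-0.03,0.01,0.04],[-0.03,0.01,0.055],[-0.03,0.01,0.07],[-0.03,0.01,0.08],[-0.03,0.01,0.09],[-0.03,0.01,0.10],[-0.03,0.01,0.11],[-0.03,0.01,0.12],[-0.03,0.01,0.12],[-0.03,0.01,0.12]],"twist":[0,0,0,0,0,0,0,0,0,0,0]}';  python3 - <<'E'
from h import *
st()
p,d=camera("side"); cv2.imwrite("pics/c.png",cv2.resize(p[150:320,170:370],None,fx=3.5,fy=3.5))
p,d=camera("top"); cv2.imwrite("pics/ct.png",cv2.resize(p[120:250,170:350],None,fx=4,fy=4))
E
```

```text
clock: 4.25
tool_pos: [0.6321, 0.1069, 0.0225]
orientation: [[0.042, -0.0, -0.999], [0.999, 0.0, 0.042], [0.0, -1.0, 0.0]]
ft_force: [1.5, 0.3, 1.2]
finger_gap: 0.528
t 4.25 lane [-147.4   57.5] z 0.0225 az 87.6 F [1.5 0.3 1.2] gap 0.528
```

View pics/c.png

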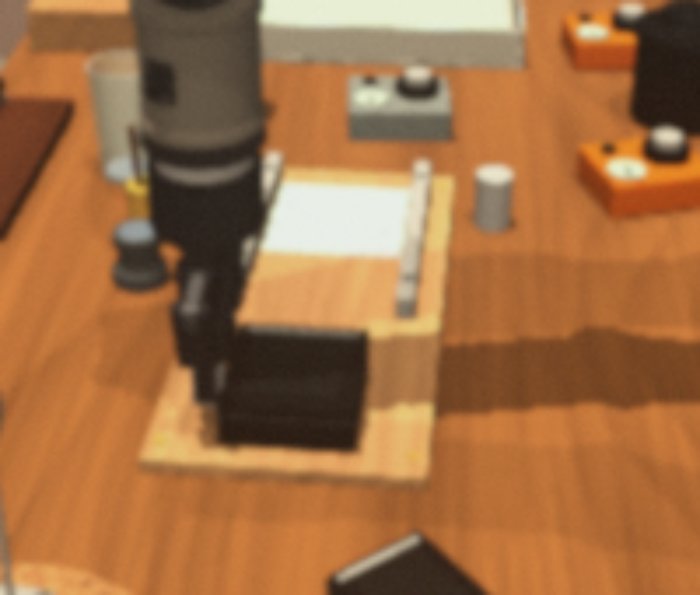

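View pics/ct.png

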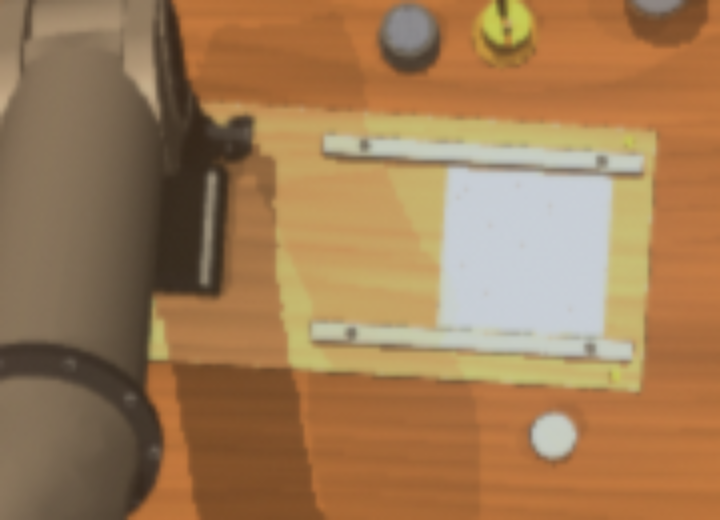

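```bash
python3 -m pendant '{"slide":[[0,0,-0.05],[0,0,-0.1],[0,-0.1,-0.1],[0,-0.25,-0.1],[0,-0.4,-0.1],[0.15,-0.4,-0.1],[0.3,-0.4,0.0],[0.36,-0.4,0.1],[0.36,-0.4,0.23],[0.36,-0.4,0.23],[0.36,-0.4,0.23]],"twist":[0,0,0,0,0.2,0.4,0.6,0.8,1,1,1]}'; python3 -m pendant '{"slide":[[0,0,0],[0,0,0],[0,0,0],[0,0,0],[0,0,0]],"twist":[0.28,0.56,0.84,1,1]}';python3 -m pendant '{"slide":[[0,0,0],[0,0,0],[0,0,0],[0,0,0],[0,0,0]],"twist":[0.28,0.56,0.84,1,1]}'
python3 - <<'E'
from h import *
st();plan(-.232,0,.022,-2.4)
p,d=camera("side"); cv2.imwrite("pics/d.png",cv2.resize(p[150:320,170:370],None,fx=3.5,fy=3.5))
p,d=camera("top"); cv2.imwrite("pics/dt.png",cv2.resize(p[120:250,170:350],None,fx=4,fy=4));np.savez("pics/d.npz",p=p)
E
```

```text
clock: 5.45
tool_pos: [0.5776, 0.1992, 0.1223]
orientation: [[0.534, -0.001, -0.845], [0.845, -0.0, 0.534], [-0.001, -1.0, 0.001]]
ft_force: [-0.4, -0.1, 0.1]
finger_gap: 0.53
clock: 5.95
tool_pos: [0.5796, 0.1983, 0.1224]
orientation: [[0.887, 0.0, -0.463], [0.463, -0.001, 0.887], [0.0, -1.0, -0.001]]
ft_force: [-0.2, -0.7, 0.8]
finger_gap: 0.529
clock: 6.45
tool_pos: [0.5792, 0.1986, 0.1224]
orientation: [[0.999, 0.0, 0.04], [-0.04, -0.001, 0.999], [0.0, -1.0, -0.001]]
ft_force: [0.3, -0.6, 0.2]
finger_gap: 0.53
t 6.45 lane [-236.8    0.8] z 0.1224 az -2.31 F [ 0.3 -0.6  0.2] gap 0.53
slide units [-0.003  0.402 -0.019] target [0.5781 0.1938 0.022 ] twist units 0.003 az -2.3
```

View pics/d.png

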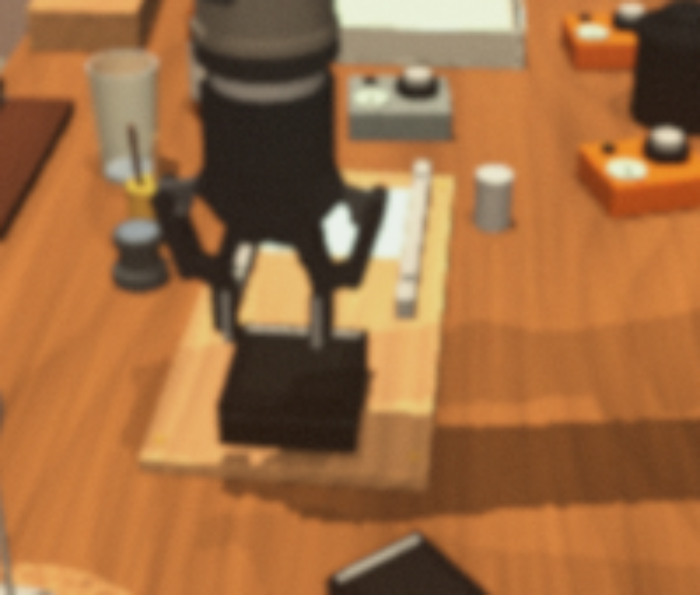

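View pics/dt.png

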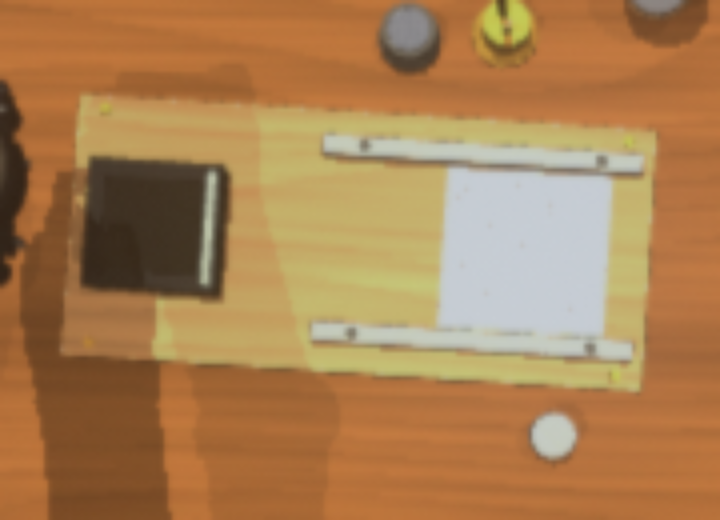

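```bash
cat >> h.py <<'E'
def cass(t,top=True):
    hsv=cv2.cvtColor(t,cv2.COLOR_BGR2HSV)
    m=(hsv[...,2]<95).astype(np.uint8)
    k=np.zeros_like(m);k[150:218,189:335]=1;m*=k
    m=cv2.morphologyEx(m,cv2.MORPH_OPEN,np.ones((3,3)));m=cv2.morphologyEx(m,cv2.MORPH_CLOSE,np.ones((9,9)))
    cs,_=cv2.findContours(m,cv2.RETR_EXTERNAL,cv2.CHAIN_APPROX_NONE)
    c=max(cs,key=cv2.contourArea)
    P=cast("top",c[:,0,:],0.048)[:,:2]
    Q=np.array([W2L(p) for p in P])*1000
    r=cv2.minAreaRect(Q.astype(np.float32)); print("cass lane mm (uncorrected)",np.round(r[0],1),np.round(r[1],1),round(r[2],2), Q.min(0).round(1),Q.max(0).round(1)); return c
E
python3 - <<'E'
from h import *
t=np.load("pics/d.npz")["p"];c=cass(t)
v=t.copy();cv2.drawContours(v,[c],-1,(0,0,255),1);cv2.imwrite("pics/dv.png",cv2.resize(v[120:250,170:350],None,fx=4,fy=4,interpolation=0))
cass(np.load("pics/top0.npz")["p"])
E
```

```text
cass lane mm (uncorrected) [-152.8   -1.9] [92.1 99.5] 89.58 [-202.7  -48. ] [-103.    44.1]
cass lane mm (uncorrected) [-147.     9.8] [93.8 87.8] 3.62 [-196.6  -36.9] [-97.4  55.5]
```

View pics/dv.png

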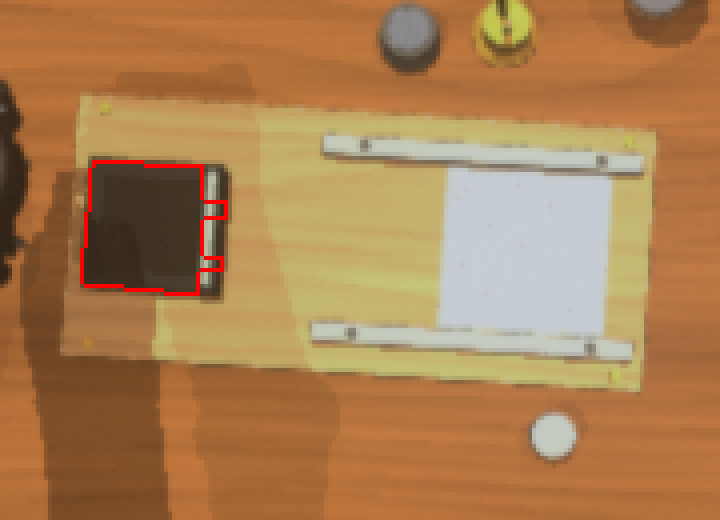

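```bash
python3 -m pendant '{"slide":[[0,0.1,-0.01],[0,0.2,-0.019],[0,0.3,-0.019],[0,0.4,-0.019],[0,0.4,-0.019],[0,0.4,-0.019]],"twist":[0,0,0,0,0,0]}'
python3 - <<'E'
from h import *
st();plan(-.16,0,.022,-2.41)
p,d=camera("side"); cv2.imwrite("pics/e.png",cv2.resize(p[150:320,170:370],None,fx=3.5,fy=3.5))
E
```

```text
clock: 7.15
tool_pos: [0.5786, 0.1939, 0.0228]
orientation: [[0.999, -0.0, 0.041], [-0.041, -0.0, 0.999], [-0.0, -1.0, -0.0]]
ft_force: [-0.0, -0.2, -0.4]
finger_gap: 0.531
t 7.15 lane [-232.1    0.4] z 0.0228 az -2.33 F [-0.  -0.2 -0.4] gap 0.531
slide units [-0.002  0.003 -0.288] target [0.5751 0.1219 0.022 ] twist units 0.003 az -2.3
```

View pics/e.png

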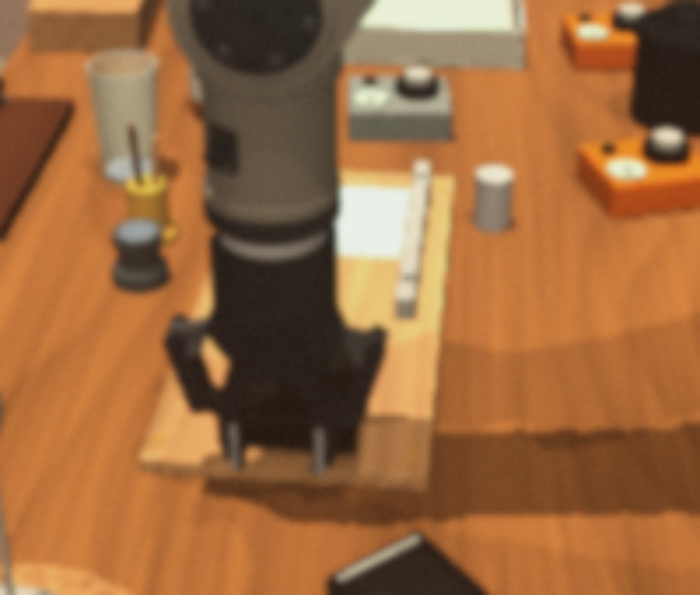

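```bash
python3 -m pendant '{"slide":[[0,0,-0.03],[0,0,-0.06],[0,0,-0.08],[0,0,-0.1],[0,0,-0.13],[0,0,-0.16],[0,0,-0.19],[0,0,-0.22],[0,0,-0.25],[0,0,-0.27],[0,0,-0.28],[0,0,-0.28]],"twist":[0,0,0,0,0,0,0,0,0,0,0,0]}'
python3 - <<'E'
from h import *
st();plan(-.06,0,.022,-2.41)
p,d=camera("side"); cv2.imwrite("pics/f.png",cv2.resize(p[150:320,170:370],None,fx=3.5,fy=3.5))
p,d=camera("top"); cv2.imwrite("pics/ft.png",cv2.resize(p[120:250,170:350],None,fx=4,fy=4));np.savez("pics/f.npz",p=p)
E
```

```text
clock: 8.4
tool_pos: [0.5752, 0.1232, 0.0224]
orientation: [[0.999, -0.0, 0.043], [-0.043, -0.001, 0.999], [-0.0, -1.0, -0.001]]
ft_force: [-0.3, -0.8, 0.1]
finger_gap: 0.53
t 8.4 lane [-161.4    0. ] z 0.0224 az -2.45 F [-0.3 -0.8  0.1] gap 0.53
slide units [ 0.     0.002 -0.405] target [0.5709 0.022  0.022 ] twist units -0.001 az -2.4
```

View pics/f.png

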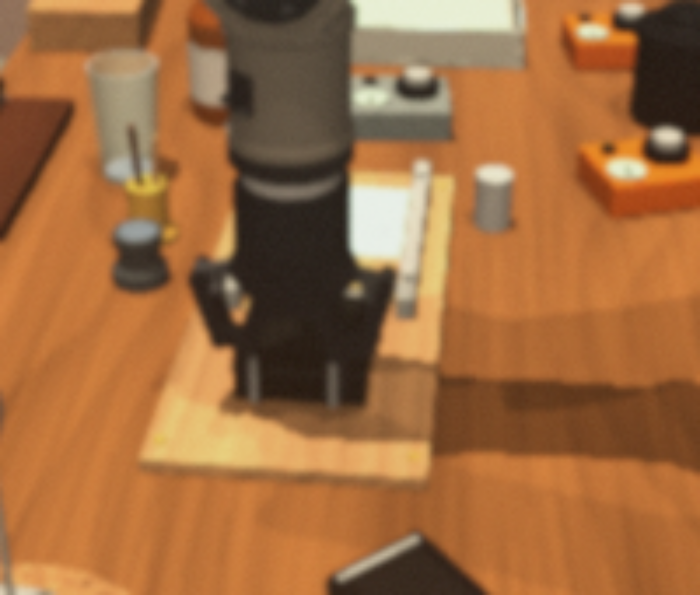

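View pics/ft.png

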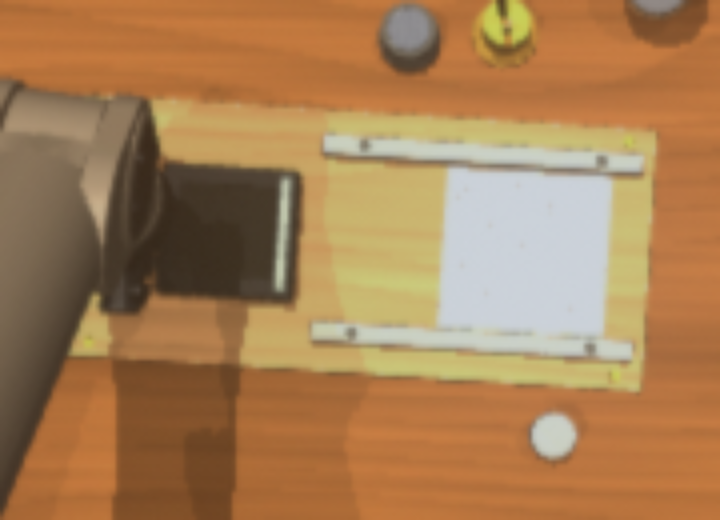

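```bash
python3 -m pendant '{"slide":[[0,0,-0.03],[0,0,-0.06],[0,0,-0.1],[0,0,-0.14],[0,0,-0.18],[0,0,-0.22],[0,0,-0.26],[0,0,-0.30],[0,0,-0.34],[0,0,-0.38],[0,0,-0.4],[0,0,-0.4]],"twist":[0,0,0,0,0,0,0,0,0,0,0,0]}'
python3 - <<'E'
from h import *
st();plan(.0505,0,.022,-2.41)
p,d=camera("top"); cv2.imwrite("pics/gt.png",cv2.resize(p[120:250,170:350],None,fx=4,fy=4));np.savez("pics/g.npz",p=p)
E
```

```text
clock: 9.7
tool_pos: [0.5712, 0.023, 0.0227]
orientation: [[0.999, 0.0, 0.043], [-0.043, -0.001, 0.999], [0.0, -1.0, -0.001]]
ft_force: [-0.3, -0.2, 0.2]
finger_gap: 0.526
t 9.7 lane [-61.1   0.3] z 0.0227 az -2.49 F [-0.3 -0.2  0.2] gap 0.526
slide units [-0.001  0.003 -0.446] target [ 0.5663 -0.0884  0.022 ] twist units -0.003 az -2.5
```

View pics/gt.png

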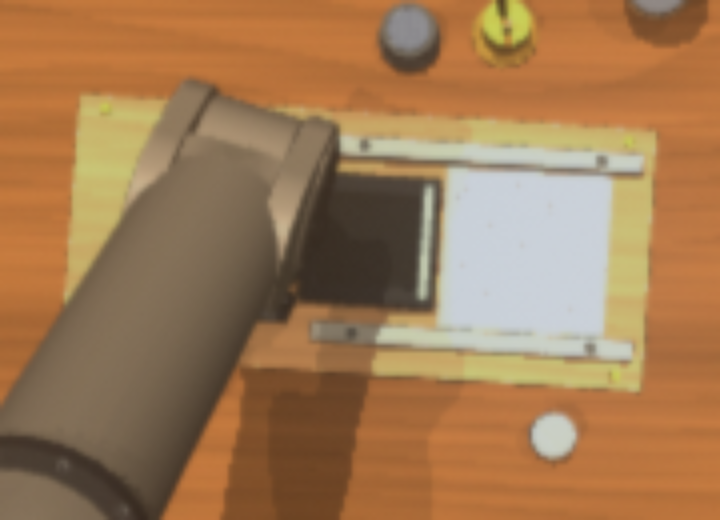

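```bash
python3 -m pendant '{"slide":[[0,0,-0.03],[0,0,-0.06],[0,0,-0.1],[0,0,-0.15],[0,0,-0.2],[0,0,-0.25],[0,0,-0.3],[0,0,-0.34],[0,0,-0.38],[0,0,-0.41],[0,0,-0.43],[0,0,-0.445]],"twist":[0,0,0,0,0,0,0,0,0,0,0,0]}'
python3 - <<'E'
from h import *
st();plan(.0505,0,.022,-2.41)
p,d=camera("top"); cv2.imwrite("pics/ht.png",cv2.resize(p[120:250,170:350],None,fx=4,fy=4));np.savez("pics/hh.npz",p=p)
E
```

```text
clock: 10.95
tool_pos: [0.5667, -0.0868, 0.0226]
orientation: [[0.999, 0.0, 0.042], [-0.042, 0.0, 0.999], [0.0, -1.0, 0.0]]
ft_force: [-0.2, 2.8, 2.0]
finger_gap: 0.532
t 10.95 lane [48.9  0.3] z 0.0226 az -2.4 F [-0.2  2.8  2. ] gap 0.532
slide units [-0.001  0.002 -0.006] target [ 0.5663 -0.0884  0.022 ] twist units 0.0 az -2.4
```

View pics/ht.png

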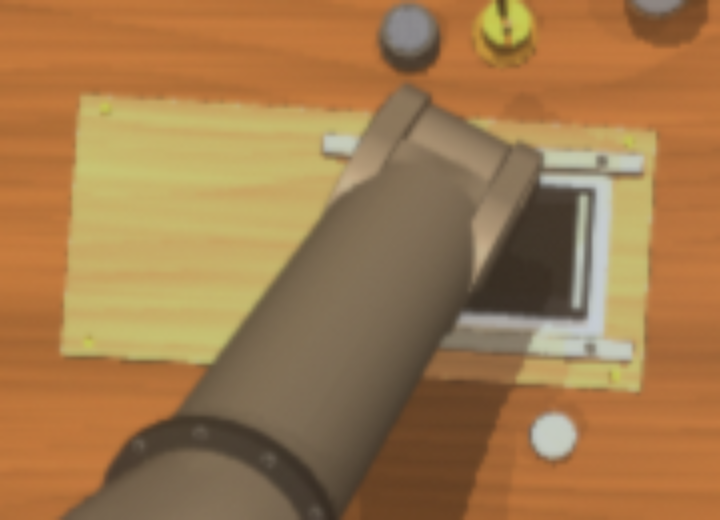

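```bash
python3 -m pendant '{"slide":[[0,0,0],[0,0,0.04],[0,0,0.1],[0,0,0.16],[0,-0.15,0.16],[0,-0.3,0.16],[0,-0.45,0.16],[0,-0.5,0.3],[0,-0.5,0.5],[0,-0.5,0.6],[0,-0.5,0.6],[0,-0.5,0.6]],"twist":[0,0,0,0,0,0,0,0,0,0,0,0]}' 255
python3 - <<'E'
from h import *
st()
p,d=camera("top"); cv2.imwrite("pics/it.png",cv2.resize(p[120:250,230:410],None,fx=4,fy=4));np.savez("pics/i.npz",p=p,d=d)
p2,d=camera("side"); cv2.imwrite("pics/is.png",cv2.resize(p2[140:300,180:380],None,fx=3.5,fy=3.5))
cass(p)
E
```

```text
clock: 12.2
tool_pos: [0.5724, 0.0649, 0.1473]
orientation: [[0.999, -0.0, 0.039], [-0.039, -0.0, 0.999], [-0.0, -1.0, -0.0]]
ft_force: [-0.4, -0.3, 0.2]
finger_gap: -0.006
t 12.2 lane [-103.    -0.3] z 0.1473 az -2.22 F [-0.4 -0.3  0.2] gap -0.006
cass lane mm (uncorrected) [103.3  -1.4] [80.7 89.4] 0.04 [ 62.9 -46.1] [143.6  43.3]
```

View pics/it.png

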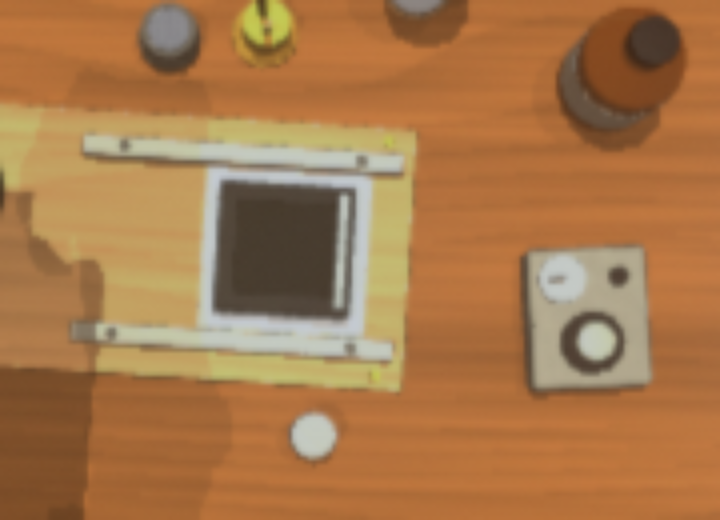

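View pics/is.png

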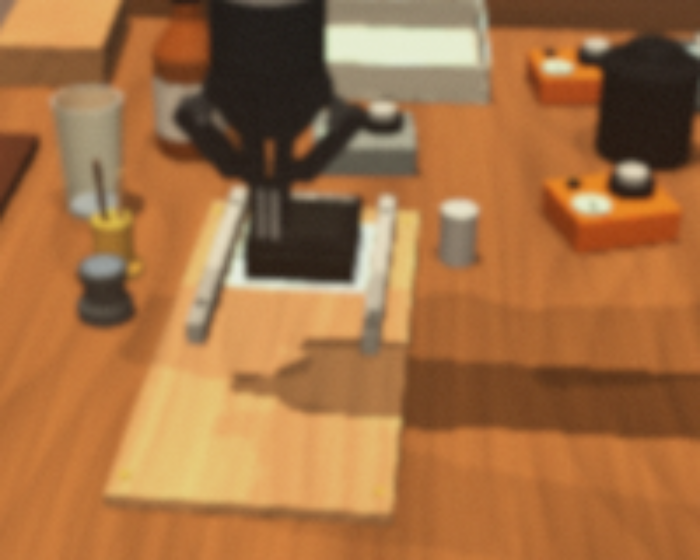

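Run:
```python
from h import *
s=np.load("pics/side0.npz")["p"];z=np.load("pics/i.npz");t=z["p"];d=z["d"]
cv2.imwrite("pics/j.png",np.vstack([cv2.resize(s[160:200,260:310],None,fx=8,fy=7,interpolation=2),cv2.resize(t[180:225,355:400],(400,300),interpolation=2)]))
hsv=cv2.cvtColor(t,cv2.COLOR_BGR2HSV)
m=np.zeros(t.shape[:2],np.uint8);R=t[196:216,368:390];m[196:216,368:390]=(R.min(2)>150)
M=cv2.moments(m,True);ut=(M["m10"]/M["m00"],M["m01"]/M["m00"]);print("top",ut,M["m00"])
m=np.zeros(s.shape[:2],np.uint8);R=s[165:185,278:305];print(R.min(2)[:, ::2]);m[165:180,282:300]=(s[165:180,282:300].min(2)>135)
M=cv2.moments(m,True);us=(M["m10"]/M["m00"],M["m01"]/M["m00"]);print("side",us,M["m00"])
a=[(cast("top",ut,h)[0],cast("side",us,h)[0],h) for h in np.arange(.03,.08,.005)]
for x in a:print(x[2].round(3),x[0][:2].round(4),x[1][:2].round(4))
cp=camera_params("top")
for v in range(202,209,2):
  for u in range(376,383,2):
    r=np.linalg.inv(cp["intrinsics"])@[u,v,1]*d[v,u]; print((cp["origin"]+cp["orientation"]@r).round(4)[2],end=" ")
st()
```

```text
top (378.5, 204.86206896551724) 58.0
[[108 110 107 109 108 108 108 108 108 106 106 105 109 107]
 [107 107 111 115 116 109 103 107 108 109 109 108 111 109]
 [101 102 105 110 116 109  96  99 107 106 101 106 109 110]
 [ 84  86  88  96 111 117 108  98  92  96  90  96 106 101]
 [ 68  69  69  79 126 147 143 113  78  72  71  76  82  84]
 [ 72  69  72  72 143 174 171 131  69  65  57  60  64  65]
 [ 92  99  90  70 137 171 169 128  67  77  59  55  60  60]
 [115 126 109  62 110 141 141 104  64 102  65  58  59  59]
 [122 138 112  52  84 104 103  74  56 112  74  58  55  60]
 [134 139 107  40  55  72  73  54  53 117  83  58  59  61]
 [154 148 113  35  37  47  45  37  53 122  89  57  59  60]
 [181 162 123  54  31  31  32  31  62 132  99  60  58  61]
 [196 168 131  90  54  45  47  53  87 138 105  55  58  62]
 [193 159 138 123  94  84  82  93 118 140 107  56  57  58]
 [169 140 138 136 126 120 120 126 138 142 107  58  59  59]
 [146 136 140 141 137 132 137 138 139 141 107  56  56  61]
 [125 133 132 132 130 127 132 130 130 133 106  58  60  59]
 [105 111 110 108 106 106 109 111 109 108  88  56  57  59]
 [ 85  87  89  87  85  84  90  86  86  87  75  58  60  59]
 [ 76  78  77  76  76  76  78  78  76  75  68  55  59  57]]
side (288.9642857142857, 173.03571428571428) 28.0
0.03 [ 0.5039 -0.3694] [ 0.5024 -0.3993]
0.035 [ 0.5036 -0.3684] [ 0.5023 -0.388 ]
0.04 [ 0.5034 -0.3675] [ 0.5022 -0.3768]
0.045 [ 0.5031 -0.3665] [ 0.5021 -0.3656]
0.05 [ 0.5029 -0.3656] [ 0.502  -0.3543]
0.055 [ 0.5026 -0.3646] [ 0.5019 -0.3431]
0.06 [ 0.5024 -0.3637] [ 0.5018 -0.3319]
0.065 [ 0.5022 -0.3627] [ 0.5017 -0.3206]
0.07 [ 0.5019 -0.3618] [ 0.5017 -0.3094]
0.075 [ 0.5017 -0.3608] [ 0.5016 -0.2981]
0.0581 0.0525 0.0567 0.0463 0.0581 0.06 0.0577 0.0573 0.0558 0.0551 0.0587 0.0577 0.0587 0.0572 0.0556 0.0594 t 12.3 lane [-1.005e+02 -1.000e-01] z 0.1475 az -2.45 F [-0.3  0.   0.2] gap 0.001
```

View pics/j.png

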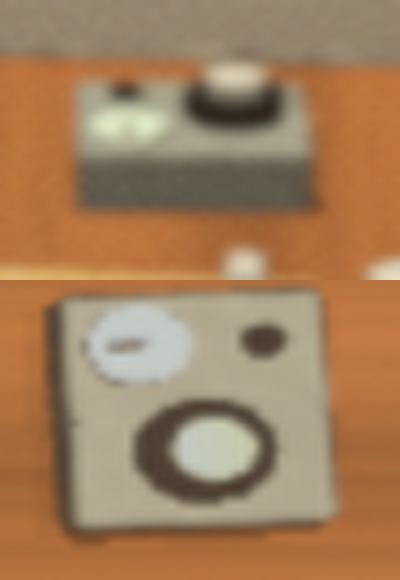

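Run:
```python
from h import *
print("bottle base px ~(379,143):",cast("top",(379,143),.03),"cap",cast("top",(393,130),.17))
st();plan(.5025,-.3643,.147,None,True)
```

```text
bottle base px ~(379,143): [[ 0.68103982 -0.3688627   0.03      ]] cap [[ 0.69162152 -0.37807813  0.17      ]]
t 12.3 lane [-1.005e+02 -1.000e-01] z 0.1475 az -2.45 F [-0.3  0.   0.2] gap 0.001
slide units [-0.207  0.003 -1.717] target [ 0.5025 -0.3643  0.147 ]
```

```bash
python3 -m pendant '{"slide":[[0,0,-0.1],[-0.02,0,-0.25],[-0.05,0,-0.4],[-0.08,0,-0.55],[-0.1,0,-0.7],[-0.1,0,-0.85],[-0.1,0,-0.86],[-0.1,0,-0.86]],"twist":[0,0,0,0,0,0,0,0]}';python3 -m pendant '{"slide":[[0,0,-0.1],[-0.02,0,-0.25],[-0.05,0,-0.4],[-0.08,0,-0.55],[-0.1,0,-0.7],[-0.107,0,-0.85],[-0.107,0,-0.857],[-0.107,0,-0.857],[-0.107,0,-0.857]],"twist":[0,0,0,0,0,0,0,0,0]}'
python3 - <<'E'
from h import *
st();plan(.5025,-.3643,.07,None,True)
E
```

```text
clock: 13.1
tool_pos: [0.538, -0.1532, 0.1477]
orientation: [[0.999, -0.0, 0.047], [-0.047, -0.001, 0.999], [-0.0, -1.0, -0.001]]
ft_force: [0.3, 1.1, -0.4]
finger_gap: -0.003
clock: 14.0
tool_pos: [0.5039, -0.3616, 0.147]
orientation: [[0.999, -0.0, 0.04], [-0.04, 0.002, 0.999], [-0.0, -1.0, 0.002]]
ft_force: [0.2, 1.0, -0.3]
finger_gap: 0.001
t 14.0 lane [326.  -50.9] z 0.147 az -2.29 F [ 0.2  1.  -0.3] gap 0.001
slide units [-0.005  0.308 -0.012] target [ 0.5025 -0.3643  0.07  ]
```

```bash
python3 -m pendant '{"slide":[[-0.003,0.05,-0.01],[-0.005,0.1,-0.012],[-0.005,0.2,-0.012],[-0.005,0.3,-0.012],[-0.005,0.308,-0.012],[-0.005,0.308,-0.012]],"twist":[0,0,0,0,0,0]}'
python3 - <<'E'
from h import *
st();plan(.5025,-.3643,.057,None,True)
p2,d=camera("side"); cv2.imwrite("pics/k.png",cv2.resize(p2[100:220,240:360],None,fx=5,fy=5))
E
```

```text
clock: 14.6
tool_pos: [0.5012, -0.3659, 0.0696]
orientation: [[0.999, -0.002, 0.042], [-0.042, 0.001, 0.999], [-0.002, -1.0, 0.001]]
ft_force: [0.6, -0.2, 0.4]
finger_gap: 0.003
t 14.6 lane [330.4 -53.3] z 0.0696 az -2.39 F [ 0.6 -0.2  0.4] gap 0.003
slide units [0.005 0.05  0.006] target [ 0.5025 -0.3643  0.057 ]
```

View pics/k.png

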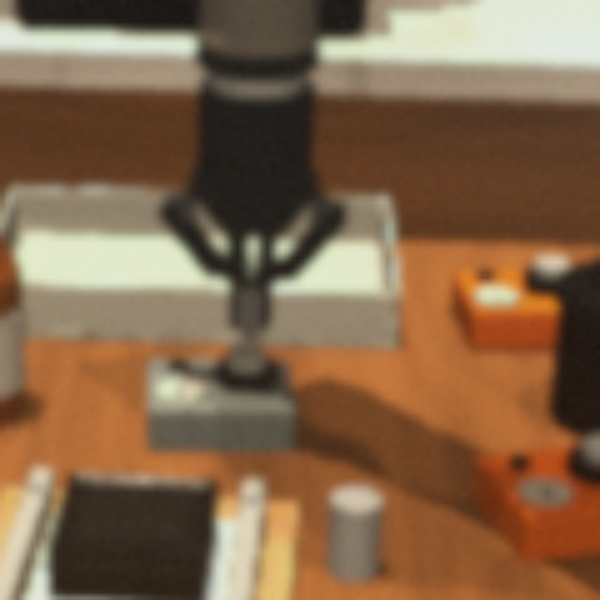

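The finger tip is right over the steel button (crop 247,355). I'll press step by step and watch the force.

```bash
python3 -m pendant '{"slide":[[0,0.02,0.003],[0,0.035,0.003],[0,0.05,0.003],[0,0.058,0.003],[0,0.058,0.003],[0,0.058,0.003]],"twist":[0,0,0,0,0,0]}'; python3 -c "
from h import *
st()"
```

```text
clock: 15.25
tool_pos: [0.502, -0.3657, 0.0562]
orientation: [[0.999, 0.0, 0.042], [-0.042, 0.0, 0.999], [0.0, -1.0, 0.0]]
ft_force: [-1.1, 0.2, 2.4]
finger_gap: 0.0
t 15.25 lane [330.2 -52.6] z 0.0562 az -2.4 F [-1.1  0.2  2.4] gap 0.0
```

```bash
python3 -m pendant '{"slide":[[0,0.008,0.003],[0,0.008,0.003],[0,0.008,0.003]],"twist":[0,0,0]}';python3 -m pendant '{"slide":[[0,0.008,0],[0,0.008,0],[0,0.008,0]],"twist":[0,0,0]}';  python3 -m pendant '{"slide":[[0,0.008,0],[0,0.008,0],[0,0.008,0]],"twist":[0,0,0]}'; python3 -c "
from h import *
st()"
```

```text
clock: 15.55
tool_pos: [0.502, -0.3657, 0.0543]
orientation: [[0.999, 0.001, 0.042], [-0.042, -0.001, 0.999], [0.001, -1.0, -0.001]]
ft_force: [-0.5, -0.7, 3.2]
finger_gap: 0.004
clock: 15.85
tool_pos: [0.502, -0.3657, 0.0523]
orientation: [[0.999, 0.001, 0.042], [-0.042, -0.001, 0.999], [0.001, -1.0, -0.001]]
ft_force: [-0.1, -2.0, 4.2]
finger_gap: 0.0
clock: 16.15
tool_pos: [0.502, -0.3657, 0.051]
orientation: [[0.999, 0.001, 0.042], [-0.042, -0.001, 0.999], [0.001, -1.0, -0.0]]
ft_force: [-2.1, -0.9, 11.9]
finger_gap: -0.002
t 16.15 lane [330.2 -52.6] z 0.051 az -2.43 F [-2.1 -0.9 11.9] gap -0.002
```

```bash
python3 -m pendant '{"slide":[[0,0.004,0],[0,0.004,0],[0,0,0],[0,-0.03,0],[0,-0.08,0],[0,-0.2,0],[0,-0.4,0],[0,-0.4,0],[0,-0.4,0]],"twist":[0,0,0,0,0,0,0,0,0]}'; python3 -m pendant '{"slide":[[0,-0.1,0],[-0.2,-0.2,0],[-0.3,-0.2,0],[-0.3,-0.2,0],[-0.3,-0.2,0]],"twist":[0,0,0,0,0]}'
python3 - <<'E'
from h import *
st()
p,d=camera("top"); cv2.imwrite("pics/lt.png",p)
p2,d=camera("side"); cv2.imwrite("pics/ls.png",p2);cv2.imwrite("pics/lc.png",cv2.resize(p2[140:260,220:340],None,fx=5,fy=5))
cass(p)
E
```

```text
clock: 17.05
tool_pos: [0.5024, -0.3646, 0.1512]
orientation: [[0.999, 0.002, 0.041], [-0.041, 0.0, 0.999], [0.002, -1.0, 0.0]]
ft_force: [-0.0, 0.2, -0.7]
finger_gap: -0.002
clock: 17.55
tool_pos: [0.4263, -0.3609, 0.1991]
orientation: [[0.999, -0.001, 0.042], [-0.042, 0.002, 0.999], [-0.001, -1.0, 0.002]]
ft_force: [0.9, 0.4, 0.5]
finger_gap: 0.003
t 17.55 lane [ 328.6 -128.4] z 0.1991 az -2.42 F [0.9 0.4 0.5] gap 0.003
cass lane mm (uncorrected) [103.3  -1. ] [81.3 90.1] 0.04 [ 62.7 -46.1] [144.  44.]
```

View pics/lt.png

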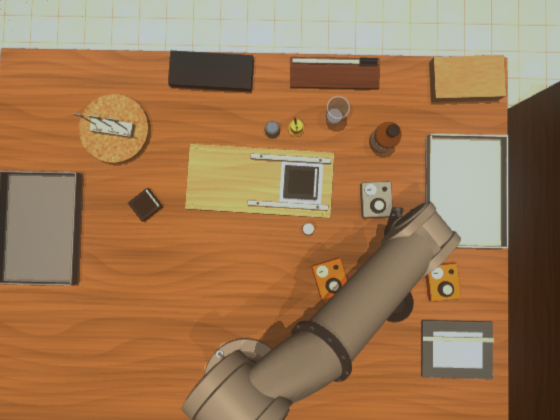

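View pics/lc.png

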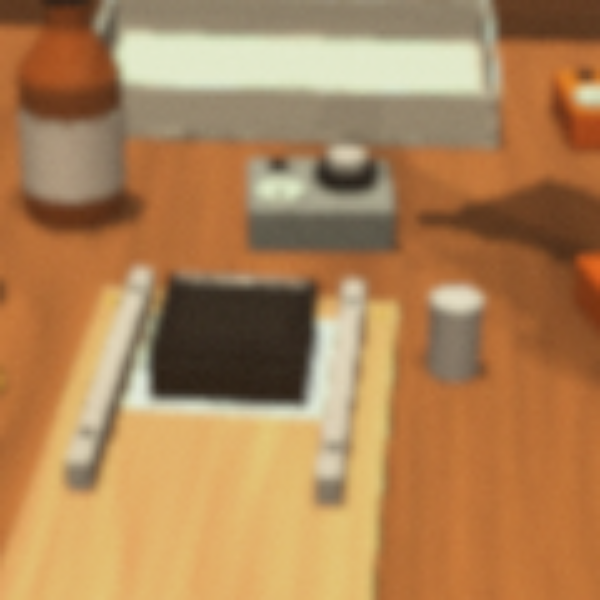

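The cassette sits squarely inside the glass at top view (301,183). The button is back out (crop 347,155) and the bystanders are where they were. The arm is in free air.

```bash
python3 -c "
from workcell import workorder
print(workorder.finish_job())"
```

```text
the job is handed in; nothing more can be done
None
```

I pushed the black cassette onto the frosted glass square, then pressed the grey timer's steel button right in and let it spring back. I handed the job in at about 17.7 s, against the 61 s limit.

- **Cassette:** I nudged it sideways on the apron with the side of the half-open fingers, which squared it up and centred it. I then pushed it down the lane from behind and backed away. The last top picture shows glass on all four sides. The cassette's centre is about 1 mm from the glass centre along the lane and within about 2 mm across it, with no visible turn.
- **Button:** I pressed it with the closed fingertips only after the cassette was in place. Force rose from 2.4 to 4.2 N over about 4 mm, then jumped to about 12 N at the stop, about 6 mm below the height the camera gave for the button's top. The last side picture shows the button back out.
- **Surroundings:** In the pictures the rails stayed clear of both cassette and fingers. The bystanders appear where they started, and the arm ended in free air.
- **Weaker checks:** My colour mask cut off the cassette's front strip, so its length in that measurement read about 81 mm. I took the position along the lane from the rear edge and the picture instead. The button's joint value is not shown, so its press depth comes from force and height only.

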